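# Pin the film drum in its hand-cranked stand

### The arm

A 6-joint arm with a two-finger parallel gripper is mounted at the origin on the work surface. World frame = base frame: x ahead of the robot, y to its left, z up, the work surface at z = 0. Lengths are in m, angles in rad, forces in N, time in s.
With the tool pointing down it reaches from about 0.35 to 0.975 m from the base axis. Payload 4.9 kg.
Tool frame: the origin (TCP) lies midway between the tips of the shut fingers; the grasp point (between the pads) lies behind it (manip.grasp_offset is the y of the grasp point in the tool frame, in m); y points along the fingers, z is the direction in which the jaws open and shut, and the axes are right-handed (so a half turn about y gives the same grasp; the last joint's range is limited). The gripper opens to 85 mm and grips with 20 to 120 N. Pads are 22 mm wide; open, the fingers measure 114 mm over their backs; the gripper's body (76 mm by 85 mm) begins 54 mm behind the grasp point. The pads swing forward as they close: fully open they stand 13 mm farther back than shut.
Start: joints at [0.981, 0.053, 1.613, -0, 1.476, -0.119], TCP at [0.283, 0.557, 0.231] pointing down, gripper open.
Joint ranges: [-3.01, 3.01], [-1.01, 2.22], [0.06, 2.58], [-1.02, 4.17], [0.09, 2.62], [-3.14, 3.14]. Speed limits (rad/s): [2.57, 2.57, 3.14, 3.14, 3.14, 3.14].

### API

Orientations are given as a unit quaternion [w, x, y, z].
In Python, from plant import manip gives the robot as it stands. The module is installed in compiled form; this text tells all that it offers.
- The arm moves only by the shell command python3 -m jog 'ROWS'. ROWS is a JSON object of lists of equal length, an entry for each row: "offset": the shift along the world's x, y, z in units of 50 mm (1.0 is 50 mm), a list of three; "angular": the turn, a rotation vector about the world's x, y, z in units of 6 degrees (1.0 is 6 degrees), a list of three; "jaw": the finger opening in mm, from 0 to 85.4. In form: {"offset": [[tx, ty, tz], ...], "angular": [[ax, ay, az], ...], "jaw": [jaw, ...]}. A call has 1 to 12 rows; each row shifts and turns the commanded pose from where the row before left it; what a row does not reach is not made up. A row lasts 1/10 s, in which the tool goes at most 50 mm and 8.59 degrees, less where a joint would pass 70% of its speed; a pose out of reach is approached as far as the arm can. A call is refused whole if a number of a shift passes 1 or a number of a turn 1, either way. A call with a gripper value outside its range is refused whole. The fingers move at their own pace and stop on an object; the grip force is fixed at half the most. Time passes only in rows, so rows that do not move let the fingers close. It gives the time, the measured TCP pose, the force and the opening at its end, in the units of the state.
- manip.state(): the state, without advancing time (a new reading comes with each control period).
- manip.grab_frame(name): name is "side" or "top"; returns the picture (400x640x3 uint8, blue, green, red); there is no depth.
- manip.camera_model(name): a dict with "fx", "fy", "cx", "cy" (pixels), "rvec" (rotation vector, rad) and "tvec" (3), from world to camera coordinates, as OpenCV has them. Camera axes: x right, y down, z forward; pixel columns grow to the right and rows downward; lengths in m; the calibration is good to about 2 mm. A picture is of the moment at which its call begins. camera_model takes no time and is no camera call.
- manip.job_done(): hands the job in, once; it reports no verdict.
The state is a dict: "time": time; "joint_pos": joint angles; "joint_vel": joint speeds; "joint_efforts": joint torques, N m; "tool_pos": TCP position; "tool_rot": TCP orientation; "contact_force": force on the tool from outside, world axes, zero at the start; "ft_torque": the same for the moment, N m; "gripper_width": opening from 0.0 (shut) to 1.0 (fully open).
Only numpy, scipy, OpenCV 4.12 (cv2) and the standard library are available. Lean on these libraries where they do the work, as an engineer would, in place of code of your own. Each camera call takes 0.05 s, during which the arm holds its last target.

### The job

Turn the film drum by its crank until the cross-hole through the drum lines up under the hole in the bridge, then take the longer of the two locking pins from the rack and pass it down through bridge, drum and base until its head sits fully home on the bridge, and let go. Leave the shorter pin in the rack and the rest of the bench as it is.

Things in the scene. Friction and masses are not known exactly. Their poses are not given: they have to be found in the camera images.
- drum (a joint): Angle of the grey film drum (60 mm diameter, 110 mm long) about its level axis along the stand's y, 45 mm below the bridge's top. 0 = cross-hole lined up, crank straight up; positive = crank leans to the stand's +x. Starts at 0.5 to 1.15. Turns all round, stays where left (0.05 N m friction). The cross-hole, 18 mm square with a bevelled mouth, goes right through the drum's middle.
- stand_hole (a point): Centre of the 17 mm round hole in the top of the stand's aluminium bridge, 117 mm above the bench; z up, y along the drum towards the crank, x across. Bridge 40 (x) x 144 (y) x 10 mm, on uprights at y = +-66 mm, the drum under it. Below the drum the grey base (90 x 170 x 36 mm, fixed) has a 17 mm hole in line with this one.
- crank_grip (a point): Middle of the crank's grip: a black round bar, 16 mm diameter, 50 mm long, parallel to the drum's axis and 58 mm from it, centred 115 mm from stand_hole along the stand's +y, clear of upright and base. Turns with the drum: y along the axis, z from axis to grip. Can be pinched from above across the bar and led round, the bar turning between the fingers.
- long_pin_grip (a point): Middle of the longer pin's head: a black cylinder, 24 mm diameter, 46 mm tall, on a steel shank of 14 mm diameter, 105 mm long, its nose tapered to 9 mm over the last 9 mm. z points from nose to head. About 0.1 to 0.2 kg. Starts upright in either hole of the rack, nose 12 mm and head centre 140 mm above the bench.
- long_pin_tip (a point): Centre of the nose end of the longer pin, 128 mm below its head's centre along the pin.
- long_pin_shoulder (a point): Centre of the underside of the longer pin's head, 23 mm below the head's centre. It comes to rest on the bridge at stand_hole when the pin is home; the nose is then 12 mm above the bench.
- short_pin_grip (a point): Middle of the head of the shorter pin, of the same head and shank diameter but with a shank of 70 mm, standing in the rack's other hole, head centre 105 mm above the bench. To be left alone.
- rack_mid (a point): Middle of the top face of the grey pin rack, a block 70 x 150 x 52 mm fixed to the bench; its holes (16 mm wide, 40 mm deep) lie at y = +42 and -42 mm in its frame.
- reel: Bystander: white film reel standing on its flange, 68 mm diameter, 48 mm tall; origin at its underside.
- graduate: Bystander: clear plastic measuring cup, 52 mm wide, 115 mm tall; origin at its underside.
- beaker: Bystander: clear plastic beaker, 80 mm wide, 95 mm tall; origin at its underside.
- wash_bottle: Bystander: white bottle with a red cap, 68 mm wide, 135 mm tall; origin at its underside.
- tank_lid: Bystander: black tank lid with a knob, 92 mm wide, 45 mm tall; origin at its underside.
Mind the look-alikes: they are no part of the job. Leave any orange look-alike of the part that bears drum alone.

How it is judged:
By the outcome, as a careful person would: the job done as asked, in the order asked, and still so for the second after the job is handed in, with the robot touching nothing.
It also fails if it takes over 67 s, if anything falls off the work surface, if the arm or the gripper's body presses on something with over 40 N, if the wrist force passes 120 N, or if a joint passes its speed limit or range.

## Working session

There is one attempt and no reset: what is moved stays moved. The work goes in short steps, Python scripts to look and compute and a shell command to move; the robot and the scene stay as the last step left them, time stands still between calls to the robot, and variables do not carry over. Pictures are saved under pics/ and viewed, and the job is handed in when it is done.

```bash
mkdir -p pics
cat > h.py <<'E'
import numpy as np, cv2
from plant import manip
def cam(n):
    m=manip.camera_model(n); K=np.array([[m['fx'],0,m['cx']],[0,m['fy'],m['cy']],[0,0,1.]])
    return K,np.array(m['rvec'],float).reshape(3),np.array(m['tvec'],float).reshape(3)
def ray(n,u,v):
    K,r,t=cam(n); R=cv2.Rodrigues(r)[0]; d=R.T@np.linalg.inv(K)@np.array([u,v,1.]); return -R.T@t,d/np.linalg.norm(d)
def onz(n,u,v,z):
    c,d=ray(n,u,v); return c+d*(z-c[2])/d[2]
def proj(n,p):
    K,r,t=cam(n); return cv2.projectPoints(np.array(p,float).reshape(-1,1,3),r,t,K,None)[0].reshape(-1,2)
def tri(a,b):
    c1,d1=ray('side',*a); c2,d2=ray('top',*b)
    A=np.stack([d1,-d2],1); s=np.linalg.lstsq(A,c2-c1,rcond=None)[0]
    p,q=c1+d1*s[0],c2+d2*s[1]; return (p+q)/2,np.linalg.norm(p-q)
E
python3 - <<'E'
from h import *
for n in('side','top'):
    cv2.imwrite(f'pics/{n}0.png',manip.grab_frame(n)); c,d=ray(n,320,200); print(n,c,d)
s=manip.state();print(s['tool_pos'],s['tool_rot'],s['time'],s['gripper_width'],manip.grasp_offset)
E
```

```text
side [-0.00536518 -0.63564068  1.06976773] [ 0.37893552  0.52665163 -0.76095067]
top [ 0.29583798 -0.01366759  1.0412613 ] [ 0.18828795  0.03240887 -0.98157899]
[0.28318664 0.55653504 0.23019355] [-0.68698475  0.68822269 -0.16515522  0.16469741] 0.1 0.9962416055293019 -0.0187
```

View pics/side0.png

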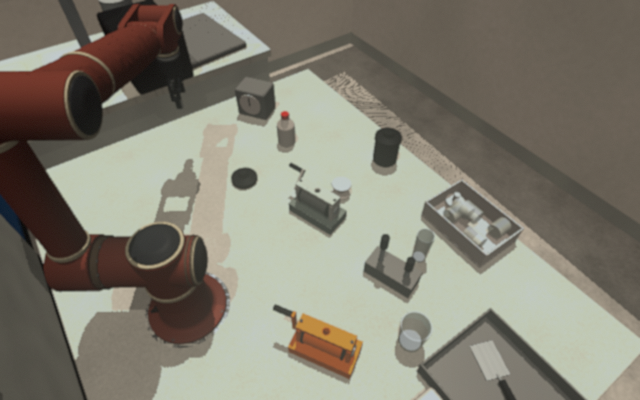

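View pics/top0.png

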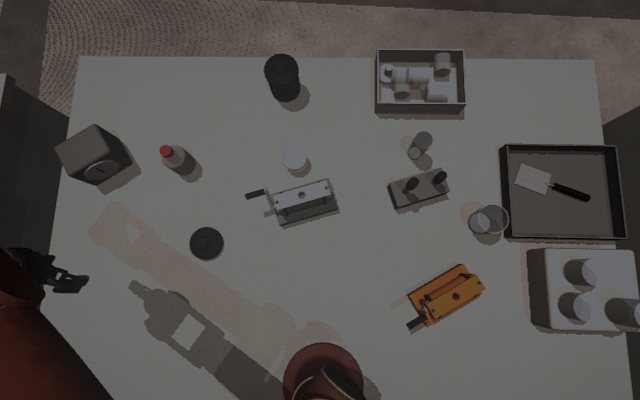

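The side view shows the grey stand near (318,200) with its crank at (297,168). The rack is near (392,270) with pin heads at (385,242) and (410,265). The orange look-alike is at (325,340).

The top view shows the grey stand's hole near (301,195), its crank grip at (257,194), pin heads at (412,184) and (440,177), and the orange look-alike at (445,297).

Possible mix-ups:
- **Stand:** grey (top 301,195) or orange (top 445,297). I choose grey.
- **Pins:** (412,184) or (440,177). The choice rests on which head is higher, so I'll take close crops.

Run:
```python
from h import *
s=cv2.imread('pics/side0.png');t=cv2.imread('pics/top0.png')
def c(im,x,y,w,h,k): return cv2.resize(np.clip(im[y:y+h,x:x+w].astype(float)*k,0,255).astype('uint8'),(400,300),interpolation=cv2.INTER_CUBIC)
cv2.imwrite('pics/crop0.png',np.vstack([np.hstack([c(s,270,155,100,75,1.6),c(s,350,225,100,75,1.6)]),np.hstack([c(t,240,160,100,75,2.2),c(t,375,150,100,75,2.2)])]))
```

```text
(no output)
```

View pics/crop0.png

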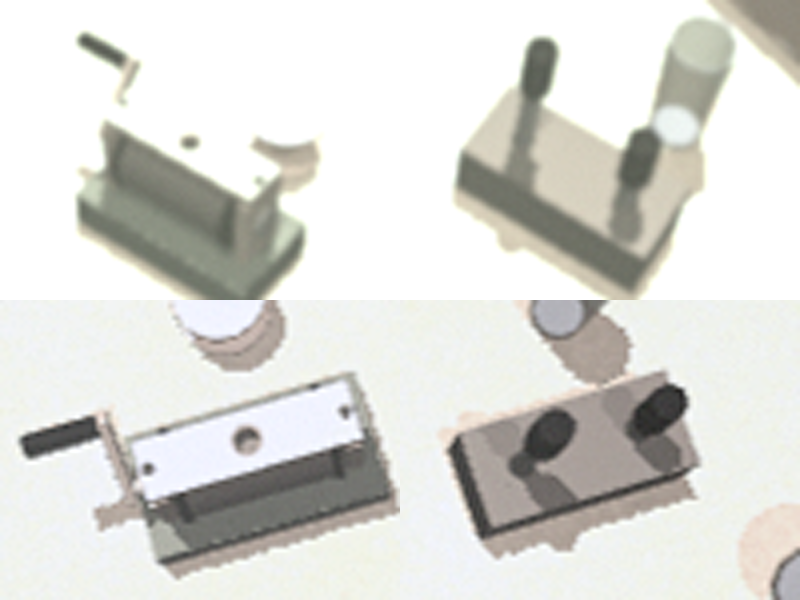

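In the close crop, the left pin (side 385,242, top 412,184) stands higher out of the rack, so it is the long one. The graduate stands just beyond the short pin. The next script measures these with masks.

Run:
```python
from h import *
s=cv2.imread('pics/side0.png');t=cv2.imread('pics/top0.png')
def blob(im,x,y,w,h,th,near):
    g=im[y:y+h,x:x+w].max(2); n,l,st,ce=cv2.connectedComponentsWithStats((g<th).astype('uint8'))
    o=[(np.hypot(ce[i][0]+x-near[0],ce[i][1]+y-near[1]),i) for i in range(1,n) if st[i][4]>8]
    i=min(o)[1]; p=np.argwhere(l==i)[:,::-1]+[x,y]; r=cv2.minAreaRect(p.astype(np.float32)); return ce[i]+[x,y],st[i][4],r
for nm,a in {'grip_s':(s,283,155,30,25,70,(295,167)),'grip_t':(t,240,180,30,25,45,(255,194)),'long_s':(s,375,230,20,22,62,(385,242)),'long_t':(t,400,172,25,25,33,(412,184)),'short_s':(s,400,253,18,22,62,(410,264)),'short_t':(t,430,165,22,22,33,(440,177))}.items():
    try: print(nm,blob(*a))
    except Exception as e: print(nm,e)
print('hole',onz('top',301.3,194.75,.117),onz('side',317.5,190.5,.117),tri((317.5,190.5),(301.3,194.75)))
print('grip',tri((295.5,167.5),(255,194.25)))
print('long',onz('top',412.5,183.75,.140),onz('side',384.75,242,.140),tri((384.75,242),(412.5,183.75)))
print('short',onz('top',440,177.5,.105),onz('side',410,264.5,.105),tri((410,264.5),(440,177.5)))
g=t[160:235,240:340].max(2)
n,l,st,ce=cv2.connectedComponentsWithStats((g<60).astype('uint8'));print([(c+[240,160],q[4]) for c,q in zip(ce,st) if q[4]<60])
# bridge bright ends screws
for p in [(240+148/4,160+169/4),(240+345/4,160+111/4)]: print('screw',onz('top',*p,.117))
#rack corners (top face): crop px
for p in [(455,437),(668,372),(698,465),(488,535)]: print('rack',onz('top',375+(p[0]-400)/4,150+(p[1]-300)/4,.052))
```

```text
grip_s (array([294.73333333, 166.73333333]), np.int32(15), ((294.9000244140625, 166.70001220703125), (9.391485214233398, 1.3416407108306885), 26.56505012512207))
grip_t (array([254.64893617, 193.73404255]), np.int32(94), ((254.61468505859375, 193.71560668945312), (4.980697154998779, 18.3902645111084), 73.3007583618164))
long_s (array([383.59090909, 244.36363636]), np.int32(22), ((384.0, 244.5), (7.0, 4.0), 90.0))
long_t (array([411.74725275, 183.7032967 ]), np.int32(91), ((411.62005615234375, 183.66000366210938), (8.600000381469727, 13.80000114440918), 53.13010025024414))
short_s (array([408.57142857, 266.71428571]), np.int32(42), ((408.5, 267.0), (5.375871658325195, 7.905693531036377), 18.43494987487793))
short_t (array([439.11111111, 177.49074074]), np.int32(108), ((438.75006103515625, 177.75001525878906), (7.77817440032959, 15.55634880065918), 45.0))
hole [0.48584685 0.06535339 0.117     ] [0.48505276 0.0596785  0.117     ] (array([0.48824855, 0.06566515, 0.10917486]), np.float64(0.001720222866571851))
grip (array([0.48577944, 0.18599695, 0.11296147]), np.float64(0.0006947317617461171))
long [ 0.515042   -0.21401336  0.14      ] [ 0.51531855 -0.21618663  0.14      ] (array([ 0.51620119, -0.2148582 ,  0.13739164]), np.float64(0.0011211347201290616))
short [ 0.5416571  -0.29297429  0.105     ] [ 0.54229054 -0.29587502  0.105     ] (array([ 0.54335872, -0.29442639,  0.10155704]), np.float64(0.0016961608243458574))
[(array([318., 181.]), np.int32(3)), (array([325.66666667, 187.33333333]), np.int32(3)), (array([280.5, 192. ]), np.int32(2)), (array([300.73333333, 193.66666667]), np.int32(15)), (array([276.5, 201.5]), np.int32(4)), (array([273. , 203.5]), np.int32(2))]
screw [0.46486455 0.12719758 0.117     ]
screw [0.50561011 0.00160677 0.117     ]
rack [ 0.53373005 -0.16878289  0.052     ]
rack [ 0.5826678  -0.31504457  0.052     ]
rack [ 0.51747451 -0.33326906  0.052     ]
rack [ 0.46593242 -0.19066305  0.052     ]
```

Run:
```python
from h import *
from scipy.spatial.transform import Rotation as R
q=manip.state()['tool_rot'];M=R.from_quat(q,scalar_first=True).as_matrix();print(M.round(3)); print('jaw yaw',np.degrees(np.arctan2(M[1,2],M[0,2])))
t=cv2.imread('pics/top0.png');g=t.min(2)
print(g[185:205:3,265:335:4])
for th in (125,135,145,155,165):
    m=np.zeros_like(g);m[170:215,262:335]=(g[170:215,262:335]>th)
    n,l,st,ce=cv2.connectedComponentsWithStats(m);i=l[188,312]
    p=np.argwhere(l==i)[:,::-1].astype(np.float32)
    W=np.array([onz('top',*a,.117)[:2] for a in p]); r=cv2.minAreaRect((W*1000).astype(np.float32)); print(th,st[i],r,W.mean(0))
```

```text
[[ 0.891 -0.001  0.454]
 [-0.454 -0.002  0.891]
 [-0.    -1.    -0.002]]
jaw yaw 63.02407916275401
[[109 110 110 110 109 109 109 110 109  84  78 106 110 109 110 109  74 110]
 [ 94 109 110 110 108 110 106  72  92 112 110 110 110 110 110  70  85  96]
 [ 75 102 108 109  80  79 112 110 110  89 110 110 110 109 109 110 100  92]
 [ 73  87  76  96 112 110 110 110 102  51  92 109 109 110 110 112 105  61]
 [113  57 103 110 109 111 110 109 112  75 109 111 110 107  70  34  40  49]
 [111  75  87  97 110 110 109 110 110 111 112  96  39  44  42  39  42  49]
 [110  78  53  71 110 109 110 111 107  61  42  44  42  40  39  33  51  52]]Traceback (most recent call last):
  File "<stdin>", line 10, in <module>
  File "h.py", line 9, in onz
    c,d=ray(n,u,v); return c+d*(z-c[2])/d[2]
        ~~~^^^^^^^
  File "h.py", line 7, in ray
    K,r,t=cam(n); R=cv2.Rodrigues(r)[0]; d=R.T@np.linalg.inv(K)@np.array([u,v,1.]); return -R.T@t,d/np.linalg.norm(d)
          ~~~^^^
  File "h.py", line 4, in cam
    m=manip.camera_model(n); K=np.array([[m['fx'],0,m['cx']],[0,m['fy'],m['cy']],[0,0,1.]])
ValueError: time passes only in moves, steps and waits
```

```bash
sed -i 's/^def cam(n):/import functools\n@functools.lru_cache(None)\ndef cam(n):/' h.py
python3 - <<'E'
from h import *
t=cv2.imread('pics/top0.png');g=t.min(2)
print(t[189,312],t[230,300],t[198,290])
d=t[:,:,0].astype(int)-t[:,:,1]
for th in (1,3,5):
    m=np.zeros_like(g);m[170:215,262:335]=((cv2.GaussianBlur(t,(3,3),0).astype(int)[:,:,0]-cv2.GaussianBlur(t,(3,3),0).astype(int)[:,:,1])>th)[170:215,262:335]&(g[170:215,262:335]>80)
    n,l,st,ce=cv2.connectedComponentsWithStats(m);i=l[189,312]
    if i==0: print(th,'none');continue
    p=np.argwhere(l==i)[:,::-1].astype(np.float32)
    W=np.array([onz('top',*a,.117)[:2] for a in p]); print(th,st[i],cv2.minAreaRect((W*1000).astype(np.float32)),W.mean(0))
for a in [((317.1,190.1),(300.8,194.2)),((384.4,241.6),(412,183.5)),((409.6,264.1),(439.6,177.1)),((294.9,167.),(254.6,193.8))]: print(tri(*a), onz('top',*a[1],.117))
E
```

```text
[117 111 110] [106 111 110] [117 110 110]
1 [273 180  58  30 794] ((486.40863037109375, 65.86722564697266), (40.4104118347168, 144.97442626953125), 17.93544578552246) [0.48596268 0.06606615]
3 [274 181  56  29 708] ((486.1523742675781, 66.11114501953125), (38.56528854370117, 142.3099822998047), 18.252437591552734) [0.48558228 0.06724916]
5 [274 181  52  28 464] ((485.94537353515625, 65.70653533935547), (35.06413650512695, 137.8369903564453), 17.52528953552246) [0.48426833 0.07608979]
(array([0.48888098, 0.06734197, 0.10936932]), np.float64(7.855211020040009e-05)) [0.4872643  0.06669471 0.117     ]
(array([ 0.51650771, -0.21345223,  0.13754476]), np.float64(0.0005340487463604314)) [ 0.52126852 -0.21786527  0.117     ]
(array([ 0.5438336 , -0.29308802,  0.10173404]), np.float64(0.0005619287052387742)) [ 0.53954377 -0.28840984  0.117     ]
(array([0.48559515, 0.18719235, 0.11465952]), np.float64(0.001497084431130713)) [0.48580104 0.18637982 0.117     ]
```

Measured:
- **Bridge:** 40.4 x 145 mm, centre (0.486, 0.066), yaw 18°. The size matches the given one.
- **Crank:** d = 36.5 mm across, so about 0.68 rad, with the grip near (0.486, 0.186, 0.117).
- **Long pin head:** near (0.515, -0.215).

Next I move above the grip.

```bash
python3 -m jog '{"offset":[[0.4,-0.74,0],[0.4,-0.74,0],[0.4,-0.74,0],[0.4,-0.74,0],[0.4,-0.74,0],[0.4,-0.74,0],[0.4,-0.74,0],[0.4,-0.74,0],[0.4,-0.74,0],[0.4,-0.74,0],[0,0,0],[0,0,0]],"angular":[[0,0,-0.75],[0,0,-0.75],[0,0,-0.75],[0,0,-0.75],[0,0,-0.75],[0,0,-0.75],[0,0,-0.75],[0,0,-0.75],[0,0,-0.75],[0,0,-0.75],[0,0,0],[0,0,0]],"jaw":[50,50,50,50,50,50,50,50,50,50,50,50]}'
python3 - <<'E'
from h import *
from scipy.spatial.transform import Rotation as R
s=manip.state();M=R.from_quat(s['tool_rot'],scalar_first=True).as_matrix();print(s['tool_pos'],np.degrees(np.arctan2(M[1,2],M[0,2])),M.round(3)[:,1],s['joint_pos'],s['contact_force'])
cv2.imwrite('pics/top1.png',manip.grab_frame('top'));cv2.imwrite('pics/side1.png',manip.grab_frame('side'))
E
```

```text
time: 1.3
tool_pos: [0.4834, 0.1864, 0.2308]
tool_rot: [-0.572, 0.572, -0.416, 0.416]
contact_force: [-0.9, 0.3, 0.3]
gripper_width: 0.588
[0.48343729 0.18640703 0.23080773] 17.9411613636303 [-0.001  0.    -1.   ] [ 2.24019768e-01 -2.05495791e-01  1.85793676e+00  5.49928507e-04
  1.49018167e+00 -8.91568247e-02] [-0.93423522  0.25914444  0.34185366]
```

```bash
python3 -m jog '{"offset":[[0.05,0,-0.5],[0,0,-0.5],[0,0,-0.5],[0,0,-0.4],[0,0,0]],"angular":[[0,0,0],[0,0,0],[0,0,0],[0,0,0],[0,0,0]],"jaw":[50,50,50,50,50]}'
python3 - <<'E'
from h import *
s=cv2.imwrite
a=manip.grab_frame('side');b=manip.grab_frame('top')
def c(im,x,y,w,h,k): return cv2.resize(np.clip(im[y:y+h,x:x+w].astype(float)*k,0,255).astype('uint8'),(400,400),interpolation=cv2.INTER_CUBIC)
cv2.imwrite('pics/c2.png',np.hstack([c(a,250,120,100,100,1.6),c(b,220,140,100,100,2.2)]))
E
```

```text
time: 1.9
tool_pos: [0.4828, 0.1878, 0.1326]
tool_rot: [-0.571, 0.575, -0.416, 0.413]
contact_force: [-0.3, -0.4, -0.0]
gripper_width: 0.583
```

View pics/c2.png

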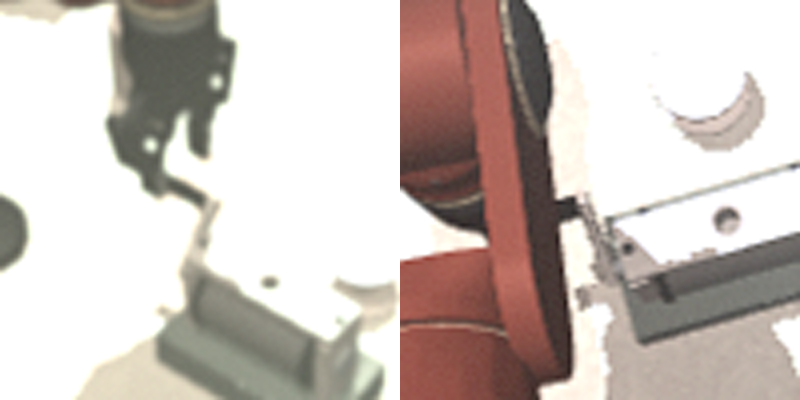

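The side view shows the jaws straddling the bar at about (293,166). I go down the rest of the way and close.

```bash
python3 -m jog '{"offset":[[0.04,-0.02,-0.33],[0,0,-0.32],[0,0,0],[0,0,0]],"angular":[[0,0,0],[0,0,0],[0,0,0],[0,0,0]],"jaw":[50,50,50,50]}'; python3 -m jog '{"offset":[[0,0,0],[0,0,0],[0,0,0],[0,0,0],[0,0,0],[0,0,0],[0,0,0]],"angular":[[0,0,0],[0,0,0],[0,0,0],[0,0,0],[0,0,0],[0,0,0],[0,0,0]],"jaw":[30,24,20,18,17,17,17]}'
```

```text
time: 2.4
tool_pos: [0.4886, 0.1865, 0.1053]
tool_rot: [0.573, -0.572, 0.415, -0.416]
contact_force: [0.3, 0.8, 0.6]
gripper_width: 0.584
time: 3.1
tool_pos: [0.4879, 0.186, 0.1038]
tool_rot: [-0.572, 0.572, -0.416, 0.415]
contact_force: [-0.8, -0.4, 0.3]
gripper_width: 0.201
```

```bash
python3 -m jog '{"offset":[[0,0,-0.1],[0,0,0],[0,0,0],[0,0,0],[0,0,0]],"angular":[[0,0,0],[0,0,0],[0,0,0],[0,0,0],[0,0,0]],"jaw":[17,17,14,14,14]}'; python3 -c "
from h import *
s=manip.state();print(s['tool_pos'],s['contact_force'],s['gripper_width']*85.4)"
```

```text
time: 3.6
tool_pos: [0.4878, 0.1859, 0.0984]
tool_rot: [-0.572, 0.572, -0.416, 0.415]
contact_force: [0.1, -0.6, -3.2]
gripper_width: 0.171
[0.48779401 0.1859294  0.09837281] [ 0.10036961 -0.64668252 -3.15009356] 14.603131697495183
```

```bash
python3 -m jog '{"offset":[[0,0,0],[0,0,0],[0,0,0],[0,0,0]],"angular":[[0,0,0],[0,0,0],[0,0,0],[0,0,0]],"jaw":[10,10,10,10]}'
python3 - <<'E'
from h import *
s=manip.state();print(s['tool_pos'],s['contact_force'],s['gripper_width']*85.4)
a=manip.grab_frame('side');b=manip.grab_frame('top')
def c(im,x,y,w,h,k): return cv2.resize(np.clip(im[y:y+h,x:x+w].astype(float)*k,0,255).astype('uint8'),(400,400),interpolation=cv2.INTER_CUBIC)
cv2.imwrite('pics/c3.png',np.hstack([c(a,260,130,60,60,1.6),c(b,220,140,100,100,2.2)]))
E
```

```text
time: 4.0
tool_pos: [0.4877, 0.1859, 0.0985]
tool_rot: [-0.572, 0.572, -0.416, 0.415]
contact_force: [0.3, 0.1, -3.6]
gripper_width: 0.167
[0.48771319 0.18592883 0.0984558 ] [ 0.34519893  0.1289142  -3.64985793] 14.257417124793932
```

View pics/c3.png

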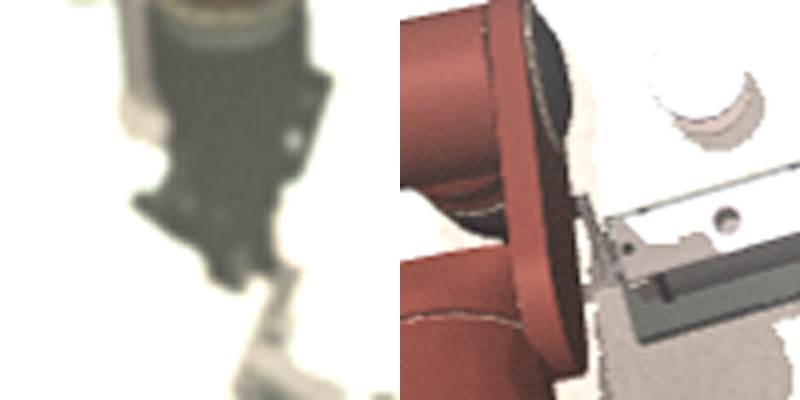

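The jaws stopped on the bar. The TCP gives about 0.70 rad, which agrees with the camera. I loosen to a light cage and lead the bar round in an arc.

```bash
python3 -m jog '{"offset":[[0,0,0],[0,0,0],[-0.08,-0.025,0.058],[-0.08,-0.025,0.058],[-0.087,-0.028,0.043],[-0.088,-0.029,0.043],[0,0,0]],"angular":[[0,0,0],[0,0,0],[0,0,0],[0,0,0],[0,0,0],[0,0,0],[0,0,0]],"jaw":[15.5,15.5,15.5,15.5,15.5,15.5,15.5]}';python3 -m jog '{"offset":[[-0.093,-0.03,0.026],[-0.093,-0.031,0.026],[-0.1,-0.033,0.009],[-0.1,-0.034,0.009],[0,0,0],[0,0,0],[0,0,0]],"angular":[[0,0,0],[0,0,0],[0,0,0],[0,0,0],[0,0,0],[0,0,0],[0,0,0]],"jaw":[15.5,15.5,15.5,15.5,15.5,12,12]}'
python3 - <<'E'
from h import *
s=manip.state();p=np.array(s['tool_pos']);print(p,s['contact_force'],s['gripper_width']*85.4)
d=p[:2]-[.4865,.066];print(d@[.951,.309],d@[-.309,.951])
a=manip.grab_frame('side');b=manip.grab_frame('top')
def c(im,x,y,w,h,k): return cv2.resize(np.clip(im[y:y+h,x:x+w].astype(float)*k,0,255).astype('uint8'),(400,400),interpolation=cv2.INTER_CUBIC)
cv2.imwrite('pics/c4.png',np.hstack([c(a,260,140,80,80,1.6),c(b,240,150,80,80,2.2)]))
E
```

```text
time: 4.8
tool_pos: [0.4719, 0.1809, 0.1107]
tool_rot: [0.573, -0.571, 0.415, -0.416]
contact_force: [1.4, 0.2, 2.6]
gripper_width: 0.179
time: 5.5
tool_pos: [0.451, 0.174, 0.1127]
tool_rot: [-0.572, 0.573, -0.416, 0.415]
contact_force: [-0.8, 1.1, 8.5]
gripper_width: 0.165
[0.45100069 0.17404968 0.11273091] [-0.80867012  1.12631947  8.49760599] 14.055014541022414
-0.0003724918734196797 0.1137245283939218
```

View pics/c4.png

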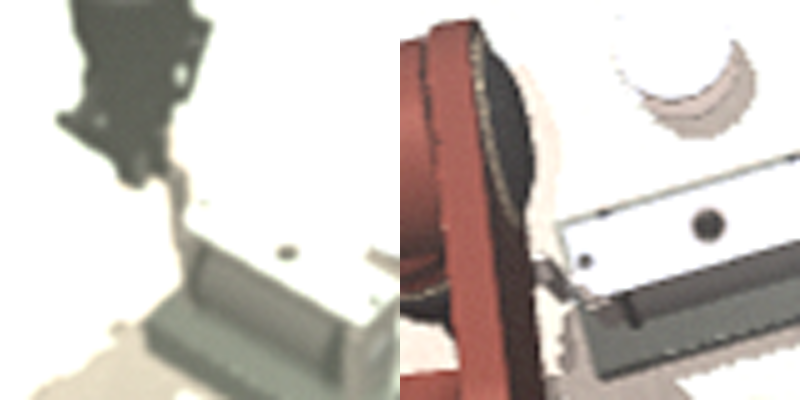

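The bridge hole at top-view (302,195) is now fully dark, so the drum's hole has come under it. I release, lift and look.

```bash
python3 -m jog '{"offset":[[0,0,0],[0,0,0],[0,0,0],[0,0,0],[0,0,0.5],[0,0,0.9],[0,0,0.9],[0,-0.9,0],[0,-0.9,0],[0.3,-0.9,0],[0.3,-0.9,0],[0.3,-0.9,0]],"angular":[[0,0,0],[0,0,0],[0,0,0],[0,0,0],[0,0,0],[0,0,0],[0,0,0],[0,0,0],[0,0,0],[0,0,0],[0,0,0],[0,0,0]],"jaw":[18,25,40,50,50,50,50,50,50,50,50,50]}'
python3 -m jog '{"offset":[[0.3,-0.8,0],[0.1,-0.8,0],[0,-0.8,0],[0,-0.8,0],[0,0,0],[0,0,0]],"angular":[[0,0,0],[0,0,0],[0,0,0],[0,0,0],[0,0,0],[0,0,0]],"jaw":[50,50,50,50,50,50]}'
python3 - <<'E'
from h import *
a=manip.grab_frame('side');b=manip.grab_frame('top');cv2.imwrite('pics/top5.png',b);cv2.imwrite('pics/side5.png',a)
def c(im,x,y,w,h,k): return cv2.resize(np.clip(im[y:y+h,x:x+w].astype(float)*k,0,255).astype('uint8'),(400,400),interpolation=cv2.INTER_CUBIC)
cv2.imwrite('pics/c5.png',np.hstack([c(a,270,140,80,80,1.6),c(b,240,150,80,80,2.2)]))
E
```

```text
time: 6.8
tool_pos: [0.4968, -0.0526, 0.2273]
tool_rot: [-0.572, 0.572, -0.416, 0.415]
contact_force: [0.8, 0.8, -1.3]
gripper_width: 0.586
time: 7.4
tool_pos: [0.5165, -0.2112, 0.2267]
tool_rot: [0.572, -0.572, 0.417, -0.415]
contact_force: [-0.0, 0.4, -0.7]
gripper_width: 0.588
```

View pics/c5.png

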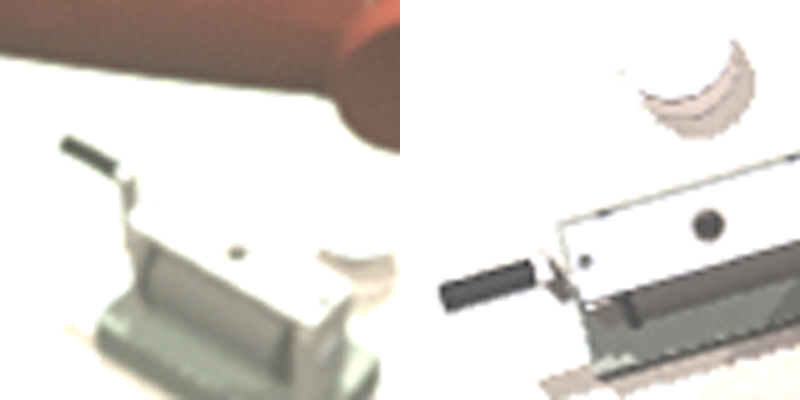

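View pics/side5.png

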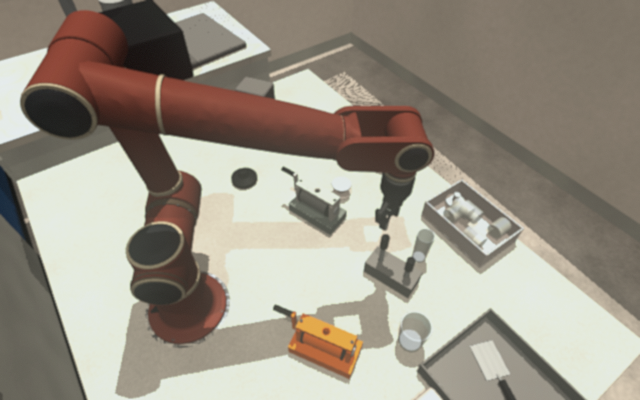

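The crank now stands nearly upright, with its grip at top-view (257,207). I check the angle numerically.

Run:
```python
from h import *
b=cv2.imread('pics/top5.png');x,y=244,196
n,l,st,ce=cv2.connectedComponentsWithStats((b[y:218,x:272].max(2)<50).astype('uint8'));print([(c+[x,y],q[4]) for c,q in zip(ce,st)])
i=1+np.argmax(st[1:,4]);p=np.argwhere(l==i)[:,::-1]+[x,y];print(cv2.minAreaRect(p.astype(np.float32)))
g=onz('top',*(ce[i]+[x,y]),.130)
x0,y0=294,186
m=(b[y0:204,x0:310].max(2)<85).astype('uint8');n,l,s2,c2=cv2.connectedComponentsWithStats(m);print([(c+[x0,y0],q[4]) for c,q in zip(c2,s2)])
j=1+np.argmax(s2[1:,4]);h=onz('top',*(c2[j]+[x0,y0]),.117);d=(g-[.4865,.066,0])[:2]
print(g,h,d@[.951,.309],d@[-.309,.951])
```

```text
[(array([257.55534351, 206.47709924]), np.int32(524)), (array([257.03296703, 206.65934066]), np.int32(91)), (array([271., 204.]), np.int32(1))]
((257.18377685546875, 206.5972900390625), (4.778895854949951, 18.380367279052734), 72.89727020263672)
[(array([301.2       , 193.89166667]), np.int32(240)), (array([301.2       , 194.66666667]), np.int32(30)), (array([306.        , 202.33333333]), np.int32(18))]
[0.45003547 0.17543139 0.13      ] [0.48606024 0.06561907 0.117     ] -0.0008634684495481761 0.1153367930115836
```

The drum angle is about -0.015 rad, which is good. The TCP is already above the long pin at (0.5165, -0.211). I go down onto its head, a little above its centre.

```bash
python3 -m jog '{"offset":[[-0.01,-0.02,-0.5],[0,-0.01,-0.5],[0,0,-0.4],[0,0,0],[0,0,0]],"angular":[[0,0,0],[0,0,0],[0,0,0],[0,0,0],[0,0,0]],"jaw":[60,60,60,60,60]}'
python3 - <<'E'
from h import *
s=manip.state();print(s['tool_pos'],s['contact_force'],s['gripper_width']*85.4)
a=manip.grab_frame('side');b=manip.grab_frame('top')
def c(im,x,y,w,h,k): return cv2.resize(np.clip(im[y:y+h,x:x+w].astype(float)*k,0,255).astype('uint8'),(400,400),interpolation=cv2.INTER_CUBIC)
cv2.imwrite('pics/c6.png',np.hstack([c(a,350,190,80,80,1.6),c(b,370,140,100,100,2.2)]))
E
```

```text
time: 8.0
tool_pos: [0.5165, -0.2112, 0.1576]
tool_rot: [0.572, -0.572, 0.415, -0.415]
contact_force: [-0.3, -0.3, 0.6]
gripper_width: 0.703
[ 0.51653094 -0.2111794   0.15761126] [-0.2710628  -0.26542945  0.55738339] 60.01175343497171
```

View pics/c6.png

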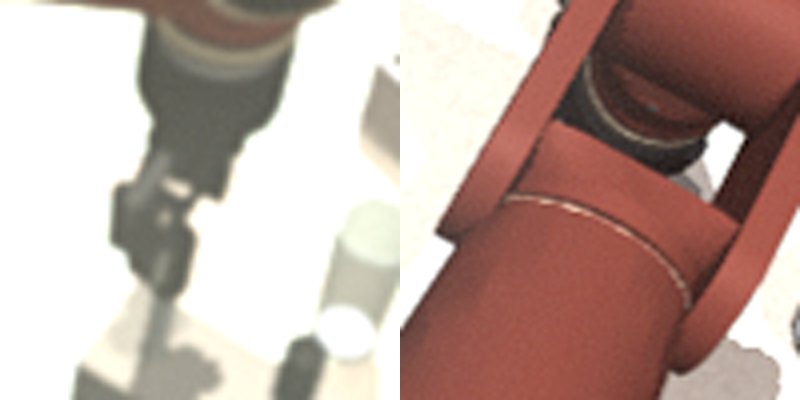

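In the side view the jaws straddle the long pin's head near (382,240), well clear of the short pin. I continue down and close.

```bash
python3 -m jog '{"offset":[[0,-0.02,-0.3],[0,0,-0.3],[0,0,0],[0,0,0],[0,0,0],[0,0,0],[0,0,0],[0,0,0],[0,0,0],[0,0,0]],"angular":[[0,0,0],[0,0,0],[0,0,0],[0,0,0],[0,0,0],[0,0,0],[0,0,0],[0,0,0],[0,0,0],[0,0,0]],"jaw":[60,60,60,50,40,32,26,20,15,15]}'
python3 -m jog '{"offset":[[0,0,0],[0,0,0],[0,0,0]],"angular":[[0,0,0],[0,0,0],[0,0,0]],"jaw":[12,12,12]}'
```

```text
time: 9.1
tool_pos: [0.5168, -0.2135, 0.1282]
tool_rot: [0.572, -0.572, 0.415, -0.416]
contact_force: [-0.8, 0.2, 2.8]
gripper_width: 0.264
time: 9.4
tool_pos: [0.5168, -0.2135, 0.1281]
tool_rot: [0.572, -0.572, 0.415, -0.416]
contact_force: [-0.4, 0.5, 4.6]
gripper_width: 0.262
```

Gripped at 22.4 mm reading (the bar also read about 1.6 mm low). I lift straight up by 150 mm.

```bash
python3 -m jog '{"offset":[[0,0,0.2],[0,0,0.4],[0,0,0.4],[0,0,0.5],[0,0,0.5],[0,0,0.5],[0,0,0.5],[0,0,0],[0,0,0]],"angular":[[0,0,0],[0,0,0],[0,0,0],[0,0,0],[0,0,0],[0,0,0],[0,0,0],[0,0,0],[0,0,0]],"jaw":[12,12,12,12,12,12,12,12,12]}'
python3 - <<'E'
from h import *
s=manip.state();print(s['tool_pos'],s['contact_force'],s['gripper_width']*85.4)
a=manip.grab_frame('side');b=manip.grab_frame('top');cv2.imwrite('pics/side7.png',a)
def c(im,x,y,w,h,k): return cv2.resize(np.clip(im[y:y+h,x:x+w].astype(float)*k,0,255).astype('uint8'),(400,400),interpolation=cv2.INTER_CUBIC)
cv2.imwrite('pics/c7.png',np.hstack([c(a,340,180,100,100,1.6),c(b,370,140,100,100,2.2)]))
E
```

```text
time: 10.3
tool_pos: [0.5161, -0.2131, 0.2766]
tool_rot: [-0.572, 0.572, -0.416, 0.415]
contact_force: [0.6, 0.3, -1.5]
gripper_width: 0.264
[ 0.5161341  -0.21306715  0.27657647] [ 0.64769193  0.29048733 -1.52518892] 22.534398204319686
```

View pics/c7.png

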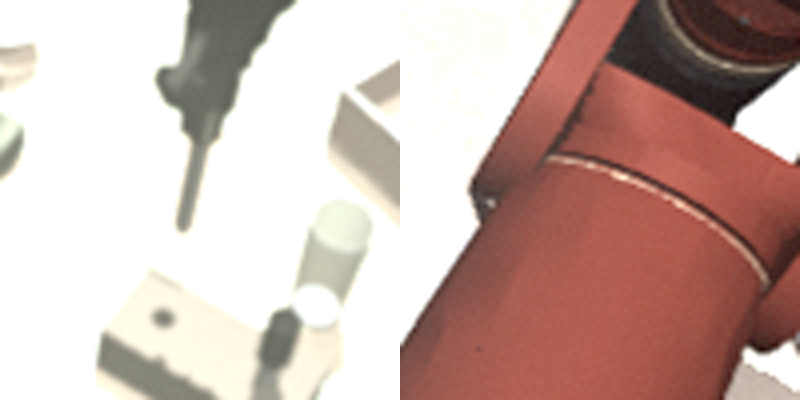

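The pin is out and held upright, tip at side-view (385,237). The short pin is undisturbed. Next I carry it over the bridge hole.

```bash
python3 -m jog '{"offset":[[-0.06,0.5,0],[-0.07,0.7,0],[-0.08,0.73,0],[-0.08,0.73,0],[-0.08,0.73,0],[-0.08,0.73,0],[-0.08,0.73,0],[-0.07,0.73,0],[0,0,0],[0,0,0],[0,0,0]],"angular":[[0,0,0],[0,0,0],[0,0,0],[0,0,0],[0,0,0],[0,0,0],[0,0,0],[0,0,0],[0,0,0],[0,0,0],[0,0,0]],"jaw":[12,12,12,12,12,12,12,12,12,12,12]}'
python3 - <<'E'
from h import *
s=manip.state();p=np.array(s['tool_pos']);print(p,s['contact_force'])
print('expected tip',proj('side',[p-[0,0,.116]]),proj('side',[[.516,-.2131,.1606]]),'hole',proj('side',[[.4862,.0657,.117]]))
a=manip.grab_frame('side');b=manip.grab_frame('top');cv2.imwrite('pics/side8.png',a)
def c(im,x,y,w,h,k): return cv2.resize(np.clip(im[y:y+h,x:x+w].astype(float)*k,0,255).astype('uint8'),(400,400),interpolation=cv2.INTER_CUBIC)
cv2.imwrite('pics/c8.png',np.hstack([c(a,280,140,80,80,1.6),c(b,260,150,80,80,2.2)]))
E
```

```text
time: 11.5
tool_pos: [0.4861, 0.0651, 0.2762]
tool_rot: [-0.571, 0.573, -0.416, 0.415]
contact_force: [-0.0, 0.7, -1.3]
gripper_width: 0.264
[0.48608721 0.06505606 0.27616801] [-0.04134644  0.67383394 -1.33890833]
expected tip [[316.78221032 179.72823266]] [[385.15766376 236.73893774]] hole [[316.68618902 189.15330546]]
```

View pics/c8.png

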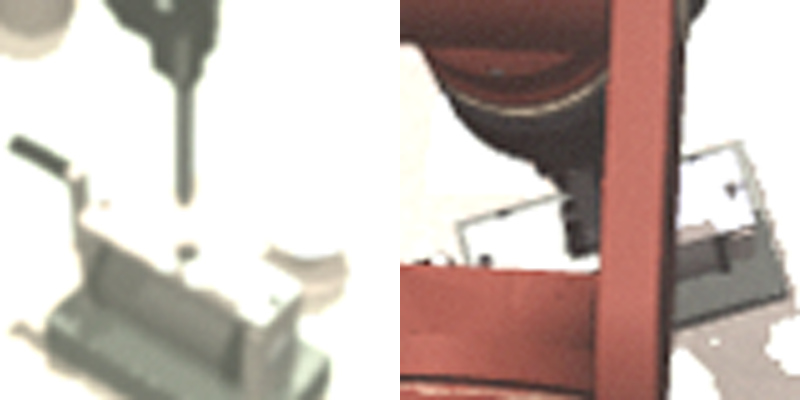

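```bash
python3 -m jog '{"offset":[[0,0.01,-0.3],[0,0,-0.36],[0,0,0],[0,0,0]],"angular":[[0,0,0],[0,0,0],[0,0,0],[0,0,0]],"jaw":[12,12,12,12]}'
python3 - <<'E'
from h import *
s=manip.state();p=np.array(s['tool_pos']);print(p,s['contact_force'])
print('expected tip',proj('side',[p-[0,0,.116]]),'hole',proj('side',[[.4862,.0657,.117]]))
a=manip.grab_frame('side');cv2.imwrite('pics/side9.png',a)
B=[[sx*.02,sy*.072] for sx,sy in((1,1),(1,-1),(-1,-1),(-1,1))]
q=proj('side',[[.4863+.951*u-.309*v,.066+.309*u+.951*v,.117] for u,v in B])
k=8;im=cv2.resize(np.clip(a[150:225,280:360].astype(float)*1.3,0,255).astype('uint8'),None,fx=k,fy=k,interpolation=cv2.INTER_CUBIC)
cv2.polylines(im,[(((q-[280,150])+.5)*k).astype(int)],True,(0,0,255),1)
cv2.imwrite('pics/c9.png',im)
E
```

```text
time: 12.0
tool_pos: [0.486, 0.0658, 0.2434]
tool_rot: [-0.572, 0.572, -0.416, 0.415]
contact_force: [0.4, -0.5, -1.7]
gripper_width: 0.262
[0.48603473 0.06582294 0.24341396] [ 0.4211504  -0.50252093 -1.6798745 ]
expected tip [[316.62031946 186.88931037]] hole [[316.68618902 189.15330546]]
```

View pics/c9.png

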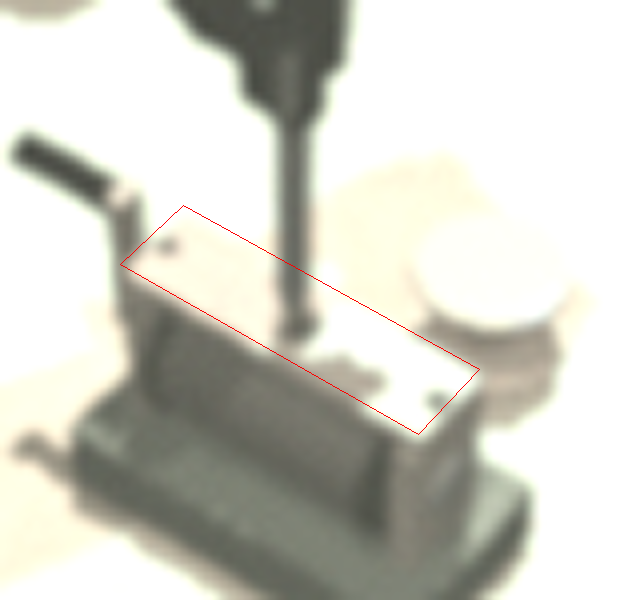

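The predicted bridge outline fits within about 0.5 px and the tip is over the hole. I go down in short steps and watch the force.

```bash
python3 -m jog '{"offset":[[0,-0.015,-0.1],[0,0,-0.1],[0,0,-0.1],[0,0,-0.1],[0,0,0]],"angular":[[0,0,0],[0,0,0],[0,0,0],[0,0,0],[0,0,0]],"jaw":[12,12,12,12,12]}'
python3 -c "
from h import *
s=manip.state();print(np.round(s['tool_pos'],4),s['contact_force'],s['ft_torque'])"
```

```text
time: 12.55
tool_pos: [0.4861, 0.0654, 0.2233]
tool_rot: [-0.572, 0.572, -0.416, 0.415]
contact_force: [0.3, 0.2, -2.5]
gripper_width: 0.262
[0.4861 0.0654 0.2233] [ 0.3090901   0.24299586 -2.54955972] [-0.03654986 -0.12615087 -0.06161299]
```

```bash
python3 -m jog '{"offset":[[0,0,-0.1],[0,0,-0.1],[0,0,-0.1],[0,0,0]],"angular":[[0,0,0],[0,0,0],[0,0,0],[0,0,0]],"jaw":[12,12,12,12]}'
python3 -m jog '{"offset":[[0,0,-0.1],[0,0,-0.1],[0,0,0]],"angular":[[0,0,0],[0,0,0],[0,0,0]],"jaw":[12,12,12]}'
```

```text
time: 12.95
tool_pos: [0.4861, 0.0654, 0.2083]
tool_rot: [-0.572, 0.572, -0.416, 0.415]
contact_force: [0.5, -0.5, -1.9]
gripper_width: 0.263
time: 13.25
tool_pos: [0.4861, 0.0654, 0.1984]
tool_rot: [-0.572, 0.572, -0.416, 0.415]
contact_force: [0.4, -0.4, -1.7]
gripper_width: 0.267
```

The nose is inside the drum (z about 0.082) with no contact. I continue.

```bash
python3 -m jog '{"offset":[[0,0,-0.15],[0,0,-0.15],[0,0,-0.15],[0,0,0]],"angular":[[0,0,0],[0,0,0],[0,0,0],[0,0,0]],"jaw":[12,12,12,12]}'
python3 -m jog '{"offset":[[0,0,-0.1],[0,0,-0.1],[0,0,-0.1],[0,0,0]],"angular":[[0,0,0],[0,0,0],[0,0,0],[0,0,0]],"jaw":[12,12,12,12]}'
```

```text
time: 13.65
tool_pos: [0.4859, 0.0653, 0.1752]
tool_rot: [-0.572, 0.573, -0.416, 0.415]
contact_force: [1.0, -1.5, -2.3]
gripper_width: 0.265
time: 14.05
tool_pos: [0.4862, 0.0654, 0.161]
tool_rot: [-0.572, 0.572, -0.416, 0.415]
contact_force: [0.8, -0.9, -2.9]
gripper_width: 0.262
```

```bash
python3 -m jog '{"offset":[[0,0,-0.1],[0,0,-0.1],[0,0,-0.1],[0,0,0]],"angular":[[0,0,0],[0,0,0],[0,0,0],[0,0,0]],"jaw":[12,12,12,12]}'
python3 -m jog '{"offset":[[0,0,-0.1],[0,0,-0.1],[0,0,-0.06],[0,0,0]],"angular":[[0,0,0],[0,0,0],[0,0,0],[0,0,0]],"jaw":[12,12,12,12]}'
```

```text
time: 14.45
tool_pos: [0.4861, 0.0654, 0.1459]
tool_rot: [-0.572, 0.572, -0.416, 0.415]
contact_force: [0.5, -1.0, -1.5]
gripper_width: 0.26
time: 14.85
tool_pos: [0.4862, 0.0654, 0.1333]
tool_rot: [-0.572, 0.572, -0.416, 0.415]
contact_force: [1.3, -1.5, -3.7]
gripper_width: 0.265
```

```bash
python3 -m jog '{"offset":[[0,0,-0.05],[0,0,-0.04],[0,0,0]],"angular":[[0,0,0],[0,0,0],[0,0,0]],"jaw":[12,12,12]}'
python3 -m jog '{"offset":[[0,0,-0.02],[0,0,0]],"angular":[[0,0,0],[0,0,0]],"jaw":[12,12]}'
```

```text
time: 15.15
tool_pos: [0.4864, 0.0655, 0.1291]
tool_rot: [-0.572, 0.572, -0.416, 0.415]
contact_force: [-0.3, -0.4, -1.4]
gripper_width: 0.259
time: 15.35
tool_pos: [0.4864, 0.0655, 0.1283]
tool_rot: [-0.572, 0.572, -0.416, 0.415]
contact_force: [0.8, -0.6, -2.0]
gripper_width: 0.263
```

```bash
python3 -m jog '{"offset":[[0,0,-0.02],[0,0,0]],"angular":[[0,0,0],[0,0,0]],"jaw":[12,12]}'
python3 -m jog '{"offset":[[0,0,-0.02],[0,0,0]],"angular":[[0,0,0],[0,0,0]],"jaw":[12,12]}'
```

```text
time: 15.55
tool_pos: [0.4865, 0.0655, 0.1281]
tool_rot: [-0.572, 0.572, -0.416, 0.415]
contact_force: [-2.2, 0.2, 3.4]
gripper_width: 0.264
time: 15.75
tool_pos: [0.4866, 0.0655, 0.1281]
tool_rot: [-0.572, 0.572, -0.415, 0.415]
contact_force: [-5.5, -0.5, 8.6]
gripper_width: 0.262
```

Upward force builds at TCP z = 0.1281, the same height as in the rack, so the shoulder is on the bridge. I open and retreat upward.

```bash
python3 -m jog '{"offset":[[0,0,0.02],[0,0,0],[0,0,0],[0,0,0],[0,0,0],[0,0,0],[0,0,0.3],[0,0,0.6],[0,0,0.8],[0,0,0.8],[0,0,0]],"angular":[[0,0,0],[0,0,0],[0,0,0],[0,0,0],[0,0,0],[0,0,0],[0,0,0],[0,0,0],[0,0,0],[0,0,0],[0,0,0]],"jaw":[24,28,34,42,50,55,55,55,55,55,55]}'
python3 -m jog '{"offset":[[0,-0.7,0],[0,-0.9,0],[0,-0.9,0],[0,-0.9,0],[0,-0.7,0],[0,0,0]],"angular":[[0,0,0],[0,0,0],[0,0,0],[0,0,0],[0,0,0],[0,0,0]],"jaw":[55,55,55,55,55,55]}'
python3 - <<'E'
from h import *
a=manip.grab_frame('side');b=manip.grab_frame('top');cv2.imwrite('pics/top10.png',b);cv2.imwrite('pics/side10.png',a)
def c(im,x,y,w,h,k): return cv2.resize(np.clip(im[y:y+h,x:x+w].astype(float)*k,0,255).astype('uint8'),(400,400),interpolation=cv2.INTER_CUBIC)
cv2.imwrite('pics/c10.png',np.hstack([c(a,275,145,80,80,1.4),c(b,245,150,80,80,2)]))
print(proj('side',[[.4863,.0655,z] for z in(.117,.140,.163)]),proj('top',[[.4863,.0655,z] for z in(.117,.140,.163)]))
E
```

```text
time: 16.85
tool_pos: [0.4899, 0.0655, 0.2614]
tool_rot: [0.575, -0.569, 0.411, -0.419]
contact_force: [-0.7, 0.5, -0.0]
gripper_width: 0.643
time: 17.45
tool_pos: [0.4861, -0.1429, 0.2528]
tool_rot: [-0.571, 0.571, -0.417, 0.417]
contact_force: [0.1, 0.4, -0.6]
gripper_width: 0.643
[[316.7496521  189.17889521]
 [316.75275572 184.14364359]
 [316.75594756 178.96524977]] [[301.24948587 194.57639501]
 [300.53485102 192.71266389]
 [299.78428006 190.75521322]]
```

View pics/c10.png

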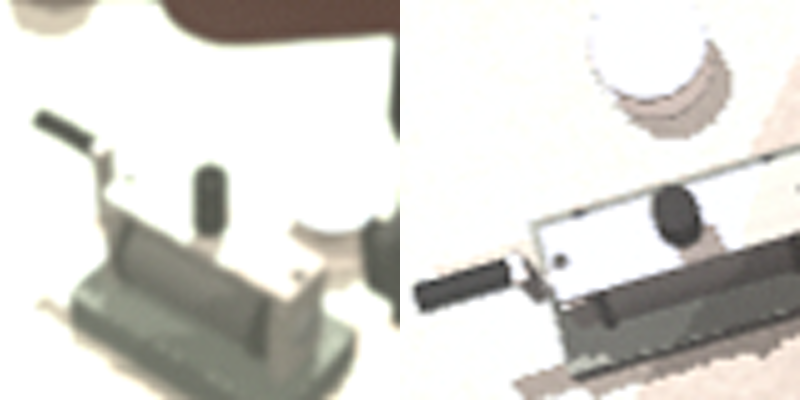

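View pics/side10.png

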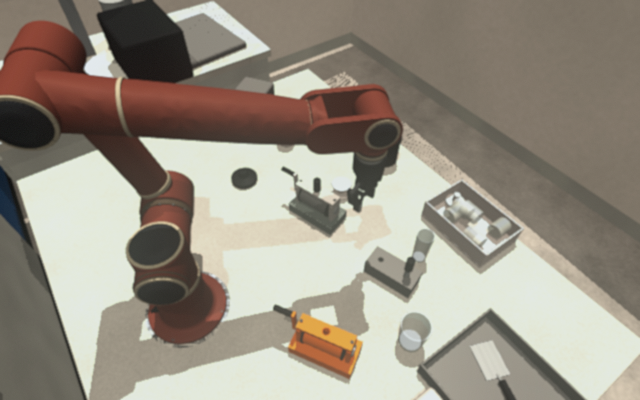

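The head's centre is at side-view (317,185), against a predicted (316.8,184.1) for fully home. It stands upright on the bridge with the crank still up, the short pin in the rack and the bystanders in place. The gripper is clear, so I hand in.

```bash
python3 -c "
from plant import manip
print(manip.job_done())"
```

```text
the job is handed in; nothing more can be done
None
```

The long pin is through bridge, drum and base with its head home on the bridge, and I handed the job in after about 17.5 s of robot time. No verdict was reported.

I led the grey drum's crank from about 0.70 rad back to upright (camera check about -0.015 rad). I then took the longer pin from the rack, lowered it down through the holes, released it and backed the arm off.

**Last checks:**
- **Seating:** the highest force seen was about 10 N, and it built up only at TCP z = 0.1281. That is the same height as at the grasp, where the nose was 12 mm above the bench.
- **Position:** the last images show the head upright within 1 px of its predicted home position. The crank is still up, the short pin is in the rack, and the orange look-alike and the bystanders I could see are where they were.

**Disagreements:** the two cameras differed by 1–3 mm (up to about 6 mm in one early hand-picked reading of the bridge hole). The gripper opening read about 1.6 mm low on known diameters. Neither affected the insertion.

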